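# Tap a tray casting home in the taping fixture and close its clamp

## Robot

A 6-joint arm with a two-finger parallel gripper is mounted at the origin on a cart in front of the work surface, level with it; the furniture and walls round the work are solid. World frame = base frame: x ahead of the robot, y to its left, z up, the work surface at z = 0. Lengths are in m, angles in degrees, forces in N, time in s.
With the tool pointing down it reaches from about 0.35 to 0.875 m from the base axis. Payload 4.2 kg.
Tool frame: the origin (TCP) lies midway between the tips of the shut fingers; the grasp point (between the pads) lies 19 mm behind it; z points along the fingers, y is the line along which they close (so a half turn about z gives the same grasp; the last joint's range is limited). The gripper opens to 87 mm and grips with 3 to 60 N. Pads are 19 mm wide; open, the fingers measure 117 mm over their backs; the gripper's body (75 mm by 190 mm) begins 51 mm behind the grasp point.
Start: joints at [-48.724, 22.042, 0.453, 0, -68.411, -14.817], TCP at [0.278, -0.56, 0.223] pointing down, gripper open.
Joint ranges: [-179.83, 179.83], [-69.29, 118.12], [-61.27, 80.66], [-181.25, 117.63], [-171.15, -9.14], [-177.46, 177.46]. Speed limits (degrees/s): [159.86, 159.86, 180, 180, 180, 180].

## Interface

Orientations are given as [roll, pitch, yaw] about the fixed x, y, z axes, in that order (R = Rz(yaw) Ry(pitch) Rx(roll)).
In Python, from workcell import env gives the robot as it stands. The module is installed in compiled form; this text tells all that it offers. Calls block until the motion is done:
- env.goto(position, orientation): joint-space move of the TCP to a pose.
- env.move_straight(position, rotation=None, rate=0.15, force_limit=None): straight line of the TCP; rotation=None keeps the orientation; rate is the mean speed in m/s. With force_limit (N) it stops when the force on the tool has changed by that much, and returns True; else False.
- env.set_joints(angles): joint-space move.
- env.gripper_to(opening, grasp_force=None): opening from 0.0 (shut) to 1.0 (fully open); grasp_force is the grip in N (None keeps the last); returns when the fingers have stopped.
- env.dwell(seconds).
- env.inverse_kinematics(position, orientation): joint angles nearest the present ones, or None.
- env.read_state(): the state.
- env.grab_frame(name): name is "side" or "top"; returns a dict with "image" (400x640x3 uint8, blue, green, red), "fx", "fy", "cx", "cy" (pixels), "position" and "orientation" of the camera in the world. Camera axes: x right, y up, looking along -z (the intrinsics and any distortion apply to the point x, -y, -z); pixel columns grow to the right and rows downward; lengths in m; the calibration is good to about 2 mm. A picture is of the moment at which its call begins. There is no depth.
A pose or a line that the arm cannot do raises env.Unreachable and nothing moves.
- env.close_job(): hands the job in; it is judged then, once.
Trained networks look in a picture, given as the dict that the camera call returned (one of the last four; its "shot" number tells which), for a name from the list of things; names that differ only in an ending like _2 or _b are one class to them, and where a whole thing is asked for, a point or a joint stands for the part that bears it (a point fixed in the world has none). Each returns a list of dicts, best first, with "score" (0 to 1); they miss things now and then, are a little off and sometimes report something else, mostly with a low value. They report only what shows in the picture. A call takes as long as a camera call.
- env.search_frame(picture, thing): "xyz" ([x, y, z] in m, in world coordinates, good to about 4 mm: the middle of the surface that is visible of it).
- env.trace(picture, thing): "mask" (400x640 bool, what is visible of it).
The state is a dict: "clock": time; "joint_positions": joint angles; "qvel": joint speeds; "joint_torque": joint torques, N m; "position": TCP position; "tool_rot": TCP orientation; "force": force on the tool from outside, world axes, zero at the start; "wrist_torque": the same for the moment, N m; "opening": opening from 0.0 (shut) to 1.0 (fully open); "finger_force": force on a finger pad.
Only numpy, scipy, OpenCV 4.12 (cv2) and the standard library are available. Lean on these libraries where they do the work, as an engineer would, in place of code of your own. Each camera call takes 0.05 s, during which the arm holds its last target. There are 200 camera calls.

## Task

A casting has been laid loosely in the taping fixture in front of the robot. Touch it home with light pushes, in this order: nudge its near long side, towards either end as needed, until it lies flat against the two side pins; push the brass sliding stop with the black knob fully in, so that it carries the casting up to the fixed end stop; then push the red clamp handle over, away from the robot, until the clamp is fully shut. Never lift the casting or knock anything hard, and leave the tools lying round the fixture where they are.

Things in the scene. Friction and masses are not known exactly. Their poses are not given: they have to be found in the camera images.
- tape_fixture: the taping fixture: a light grey plate 240 x 420 mm, fixed, its top 18 mm above the bench. Origin: bench level under its middle, z up, +x towards the robot, +y to the robot's right. Side pins on its far side, fixed end stop at its -y end, sliding stop at its +y end, toggle clamp on its near side
- pin_a (a point): top of one side pin (8 mm thick, 42 mm above the bench), at fixture x = -115, y = -125 mm; the casting's far long side must touch it
- pin_b (a point): top of the other side pin, the same size, at fixture x = -115, y = 65 mm
- end_face (a point): middle of the fixed end stop's face, at fixture y = -175 mm, 36 mm above the bench; the block spans fixture x -79 to 1 mm, top at 46 mm. It fits between the casting's two end lugs with 3 to 5 mm to spare, so the casting must lie against the side pins before it can go home endways
- tray: the bare grey-brown casting, 144 (x) x 300 (y) x 28 mm, about 0.46 kg, lying on two rails, underside 26 mm above the bench; slides with 2 to 5 N. Origin: middle of its underside, axes like the fixture's. Ends: y = 150 and y = -140 mm, the latter with 12 mm lugs. Home, its origin is at fixture (-40, -35) mm; it starts about 6 to 12 mm off the pins and 18 to 26 mm off the end stop, askew
- near_a (a point): a good spot to touch on the near long side of the casting, face x = 72 mm of it, across from pin_a, 40 mm above the bench, about 80 mm to the left of the clamp (it moves with the casting)
- near_b (a point): the same across from pin_b, about 95 mm to the right of the clamp
- tape_fixture_stop (a joint): slide of the sliding stop, m: 0 when pushed in (its inner face is then at fixture y = 116 mm, which leaves the casting within 2 mm of the end stop), 0.033 to 0.038 at the start, grows towards the fixture's +y end. It stays where it is left; about 1.5 N moves it alone
- stop_face (a point): middle of the outer (+y) face of the sliding stop, at fixture x = -39 mm, 32 mm above the bench; the brass block is 44 mm wide (x), stands from z = 18 mm to 33 mm with its black knob up to 44 mm; push it along the fixture's -y
- tape_fixture_arm (a joint): hinge of the clamp arm, rad: 0 with the arm level and its pad down over the casting's edge, grows as the arm lifts; starts at 0.22 to 0.38 and stays where it is left. Its axis runs along fixture y at x = 71, z = 76 mm; the clamp's base covers fixture x 57 to 119, y -61 to -9 mm, its cheeks rise to 83 mm
- tape_fixture_handle (a joint): hinge of the red handle on the clamp arm, rad: 0 when the handle stands up, nearly vertical, on a level arm, grows as it leans back towards the robot; starts at 0.1 to 0.2. Pushing the handle along the fixture's -x (away from the robot) with a few newtons shuts this hinge and the arm's together until both read 0; let the fingers rise with it, round the arm's hinge, or they may stick on it
- handle_tip (a point): top end of the red handle, on its middle line; the handle is 22 mm wide (along fixture y) and about 12 mm thick. When the clamp is shut the tip is at fixture (106, -35, 199) mm and the handle's back is at most at x = 116 mm; when open it leans towards the robot, its tip 160 to 185 mm above the bench, rising to 199 mm as it is pushed over
- burnisher: bystander: wooden-handled burnisher 114 mm long with a black head, lying on the bench near its front edge
- rub_pad: bystander: dark grey rubbing block 45 x 70 x 22 mm
- roller: bystander: small hand roller with a wooden handle, 64 x 158 x 30 mm
- driver_red: bystander: red-handled screwdriver 180 mm long
- tape_roll: bystander: roll of yellow tape 86 mm across, 20 mm high, lying flat
- marker: bystander: red and white marker pen 135 mm long

How it is judged:
By the outcome, as a careful person would: the job done as asked, in the order asked, and still so for the second after the job is handed in, with the robot touching nothing.
It also fails if it takes over 72 s, if anything falls off the work surface, if the arm or the gripper's body presses on something with over 40 N, if the wrist force passes 120 N, or if a joint passes its speed limit or range.

## Working session

There is one attempt and no reset: what is moved stays moved. The work goes in short steps, each a Python script; the robot and the scene stay as the last script left them, time stands still between calls to the robot, and variables do not carry over. Pictures are saved under pics/ and viewed, at most 10 in all, crops included, and the job is handed in when it is done.

```bash
mkdir -p pics; ls; python3 - <<'E'
from workcell import env
import cv2,numpy as np
for n in("top","side"):
    p=env.grab_frame(n); cv2.imwrite(f"pics/{n}0.png",p["image"])
    print(n,{k:v for k,v in p.items() if k!="image"})
    for t in["tape_fixture","tray","stop_face","tape_fixture_handle","handle_tip","pin_a","near_a","end_face"]:
        try: print(t,[(np.round(d["xyz"],4).tolist(),round(d["score"],2)) for d in env.search_frame(p,t)[:3]])
        except Exception as e: print(t,repr(e))
print(env.read_state())
E
```

```text
pics
top {'fx': 498.3984593974757, 'fy': 498.3984593974757, 'cx': 315.5331308852565, 'cy': 199.03385698262383, 'position': array([0.30634745, 0.06536707, 1.44053758]), 'orientation': array([ 11.27440249,   1.4393651 , -91.10314916]), 'shot': 1}
tape_fixture [([0.5488, -0.0226, 0.0152], 0.57), ([0.4865, 0.0262, 0.1497], 0.31)]
tray [([0.6333, -0.0303, 0.0486], 0.82)]
stop_face [([0.6194, -0.1997, 0.0275], 0.7), ([0.6364, -0.0301, 0.0504], 0.27)]
tape_fixture_handle [([0.4878, 0.0217, 0.1483], 0.53)]
handle_tip [([0.4874, 0.0249, 0.1472], 0.65)]
pin_a [([0.5475, -0.0235, 0.0207], 0.55)]
near_a [([0.6335, -0.0273, 0.0542], 0.84)]
end_face [([0.4935, 0.4198, 0.0228], 0.72)]
side {'fx': 445.9106013648081, 'fy': 445.9106013648081, 'cx': 322.92403071438105, 'cy': 196.30113531381488, 'position': array([ 0.27997165, -1.09198749,  1.03143198]), 'orientation': array([ 53.56820707,  -1.03143316, -12.63918552]), 'shot': 2}
tape_fixture [([0.5529, -0.1586, 0.0162], 0.94)]
tray [([0.638, -0.0611, 0.0518], 0.84)]
stop_face [([0.6132, -0.2093, 0.0322], 0.5)]
tape_fixture_handle [([0.3938, -0.1585, 0.
[... 181 characters left out ...]
 0.58)]
{'clock': 0.9, 'joint_positions': array([-4.87240630e+01,  2.20392390e+01,  4.55011497e-01, -1.97455714e-03,
       -6.84115399e+01, -1.48180850e+01]), 'qvel': array([ 0.04098378, -0.07986221, -0.03242899, -0.02219058,  0.06301648,
       -0.06723948]), 'joint_torque': array([-9.09137016e-04, -3.90456855e+01,  1.87624240e+01,  4.22439292e+00,
        1.55820313e-02, -1.63249808e-05]), 'position': array([ 0.27850463, -0.55950535,  0.22258702]), 'tool_rot': array([-1.79996378e+02,  2.85751607e-03, -1.53542874e+02]), 'force': array([ 0.15730285,  0.22853314, -0.1748446 ]), 'wrist_torque': array([ 0.01876808, -0.04957769,  0.03370189]), 'finger_force': 0.0, 'opening': 1.0021889077058874}
```

View pics/top0.png

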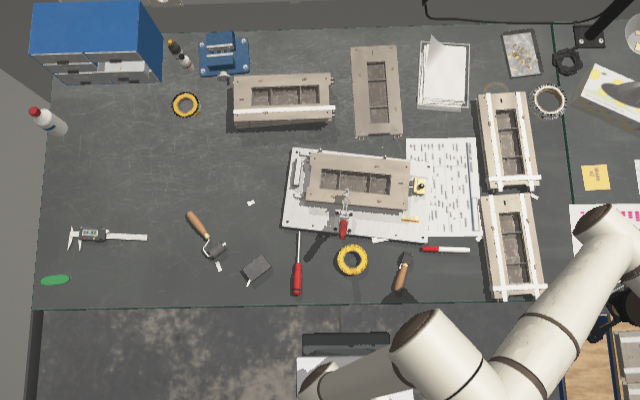

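View pics/side0.png

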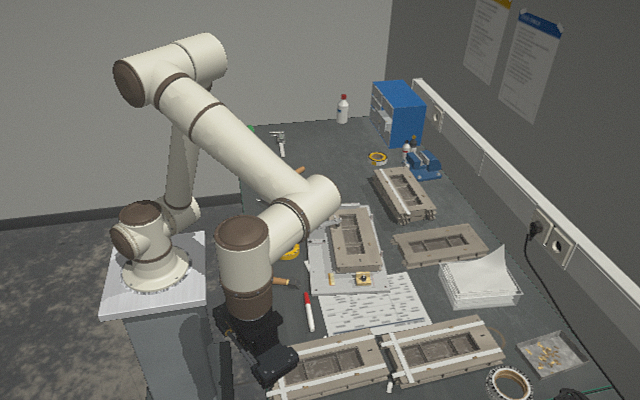

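The top view shows the plate around (281–437, 148–243), the tray at (305–410, 152–210), the knob at (420,186) and the red handle at (343,230). The tool is at bottom centre-right. I'll enlarge the fixture.

```bash
cat > h.py <<'E'
import numpy as np,cv2
from scipy.spatial.transform import Rotation as R
def proj(p,X):
    c=(np.atleast_2d(X)-p["position"])@R.from_euler("xyz",p["orientation"],degrees=True).as_matrix()
    return np.c_[p["cx"]+p["fx"]*c[:,0]/-c[:,2],p["cy"]-p["fy"]*c[:,1]/-c[:,2]]
def unproj(p,uv,z):
    uv=np.atleast_2d(uv);d=np.c_[(uv[:,0]-p["cx"])/p["fx"],-(uv[:,1]-p["cy"])/p["fy"],-np.ones(len(uv))]
    d=d@R.from_euler("xyz",p["orientation"],degrees=True).as_matrix().T
    return p["position"]+d*((z-p["position"][2])/d[:,2])[:,None]
# pose (x,y,a): frame +x points to robot (world -x at a=0)
def w(pose,pts):
    a=pose[2]; pts=np.atleast_2d(np.array(pts,float))
    x=np.array([-np.cos(a),-np.sin(a)]);y=np.array([np.sin(a),-np.cos(a)])
    return np.c_[pose[:2]+pts[:,:1]*x+pts[:,1:2]*y,pts[:,2]]
E
python3 - <<'E'
import cv2
i=cv2.imread("pics/top0.png")[138:252,274:446]
i=cv2.resize(i,None,fx=4.6,fy=4.6,interpolation=cv2.INTER_CUBIC);print(i.shape);cv2.imwrite("pics/c0.png",i)
E
```

```text
(524, 791, 3)
```

View pics/c0.png

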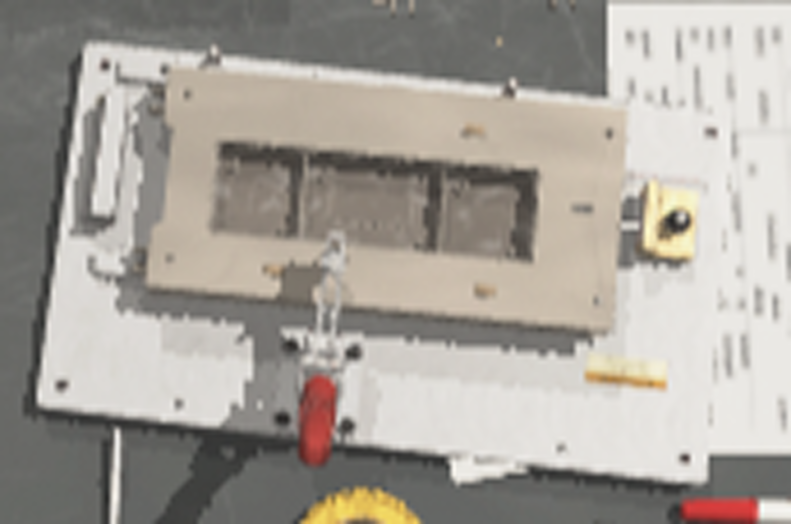

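The crop shows the pin tops at crop (213,50) and (511,86), the plate corners at (85,43), (40,408) and (706,484), the tray's top corners, the brass stop with its knob at (678,220), and the handle at (318,420). I'll fit the poses.

```bash
cat >> h.py <<'E'
def fit(p,pts,uv,x0=(0.57,-0.03,-0.1)):
    from scipy.optimize import least_squares
    f=lambda q:(proj(p,w(q,pts))-uv).ravel()
    s=least_squares(f,x0,x_scale=[.01,.01,.01]);return s.x,f(s.x).reshape(-1,2)
E
python3 - <<'E'
from h import *
from workcell import env
p=env.grab_frame("top");q=env.grab_frame("side")
C=lambda l:np.array(l)/4.6+[274,138]-0.4
F,r=fit(p,[[-.12,-.21,.018],[.12,-.21,.018],[.12,.21,.018],[-.115,-.125,.042],[-.115,.065,.042]],C([[85,43],[40,408],[706,484],[213,49],[511,84]]))
print("F",F.round(4).tolist(),r.round(1).tolist())
f=lambda P:[np.round(np.linalg.solve(np.array([[-np.cos(F[2]),np.sin(F[2])],[-np.sin(F[2]),-np.cos(F[2])]]),x[:2]-F[:2])*1000,1).tolist() for x in P]
T=unproj(p,C([[168,68],[628,102],[610,328],[147,290]]),.054)
print("tray corners in fixture mm",f(T))
T[:,2]=0.054
print("knob",f(unproj(p,C([[680,217]]),.044)),"stop corners",f(unproj(p,C([[645,180],[697,188],[690,262],[640,255]]),.033)))
print("handle lower/upper end at z .16-.18",[f(unproj(p,C([[314,460],[320,378]]),z)) for z in(.16,.175)])
print("joints pts",{k:w(F,v).round(4).tolist() for k,v in dict(a=[-.115,-.125,.042],b=[-.115,.065,.042],tip=[.106,-.035,.199]).items()})
# side overlay
im=q["image"].copy();k=3
im=cv2.resize(im[190:310,290:430],None,fx=5,fy=5,interpolation=cv2.INTER_CUBIC)
O=[[-.12,-.21,.018],[.12,-.21,.018],[.12,.21,.018],[-.12,.21,.018],[-.115,-.125,.042],[-.115,.065,.042],[-.017,.152,.033],[-.061,.152,.033]]
for u in np.r_[proj(q,w(F,O)),proj(q,T)]: cv2.circle(im,tuple(int(v) for v in (u-[290,190]+.4)*5),3,(0,0,255),1)
cv2.imwrite("pics/s1.png",im)
E
```

```text
F [0.6038, -0.029, -0.136] [[-0.1, -0.2], [-0.8, -0.2], [0.5, -0.2], [0.1, 0.7], [0.3, -0.1]]
tray corners in fixture mm [[-97.9, -151.5], [-107.4, 136.4], [36.6, 137.0], [44.8, -147.5]]
knob [[-40.0, 175.7]] stop corners [[-64.2, 153.9], [-62.6, 186.6], [-14.7, 185.8], [-15.7, 154.6]]
handle lower/upper end at z .16-.18 [[[150.8, -35.6], [104.2, -37.1]], [[152.6, -35.8], [106.6, -37.3]]]
joints pts {'a': [[0.7347, 0.0793, 0.042]], 'b': [[0.709, -0.109, 0.042]], 'tip': [[0.5036, 0.0201, 0.199]]}
```

View pics/s1.png

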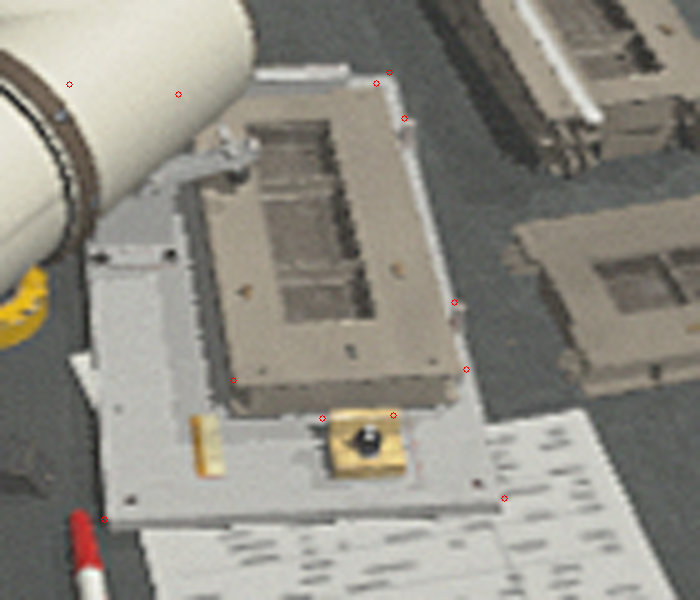

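The overlay agrees with the side view to 1–2 px: plate corner at (106,520), pins at (405,125) and (455,310). The tray reads 5–13 mm off the pins, as expected. Next is the near side.

```bash
cat >> h.py <<'E'
from workcell import env
F=np.array([0.6038,-0.029,-0.136]); O=[180,0,np.degrees(F[2])-90]
def W(x,y,z): return w(F,[[x/1000,y/1000,z/1000]])[0]
def fx(P):
    d=np.array(P[:2])-F[:2];a=F[2]
    return np.round([1000*(d@[-np.cos(a),-np.sin(a)]),1000*(d@[np.sin(a),-np.cos(a)]),1000*P[2]],1).tolist()
def st(tag,hit=None):
    s=env.read_state();print(tag,hit,"fix",fx(s["position"]),"F",s["force"].round(1).tolist(),"t",round(s["clock"],1))
def touch(y,x0,xend,lim,rate=.02):
    env.goto(W(x0,y,240),O)
    st("down",env.move_straight(W(x0,y,34),force_limit=6))
    hit=env.move_straight(W(xend,y,34),rate=rate,force_limit=lim); st("push",hit)
    env.move_straight(W(x0,y,34)); env.move_straight(W(x0,y,240),rate=.3)
E
python3 - <<'E'
from h import *
env.gripper_to(0)
touch(-125,82,35,9)
touch(65,78,35,9)
touch(-125,70,35,9)
p=env.grab_frame("top");cv2.imwrite("pics/t2.png",cv2.resize(p["image"][138:252,274:446],None,fx=4.6,fy=4.6,interpolation=cv2.INTER_CUBIC))
E
```

```text
down False fix [81.4, -125.4, 34.8] F [0.8, -0.8, 0.6] t 6.6
push True fix [39.0, -124.7, 33.3] F [0.3, -0.5, -0.2] t 8.6
down False fix [77.4, 64.8, 34.8] F [-0.1, -0.7, 0.3] t 12.2
push True fix [39.6, 65.7, 33.2] F [-0.3, -0.6, -0.4] t 14.1
down False fix [69.4, -125.3, 34.9] F [0.9, 0.5, 1.4] t 17.6
push True fix [38.6, -124.6, 33.3] F [-0.4, -0.4, -0.6] t 19.1
```

View pics/t2.png

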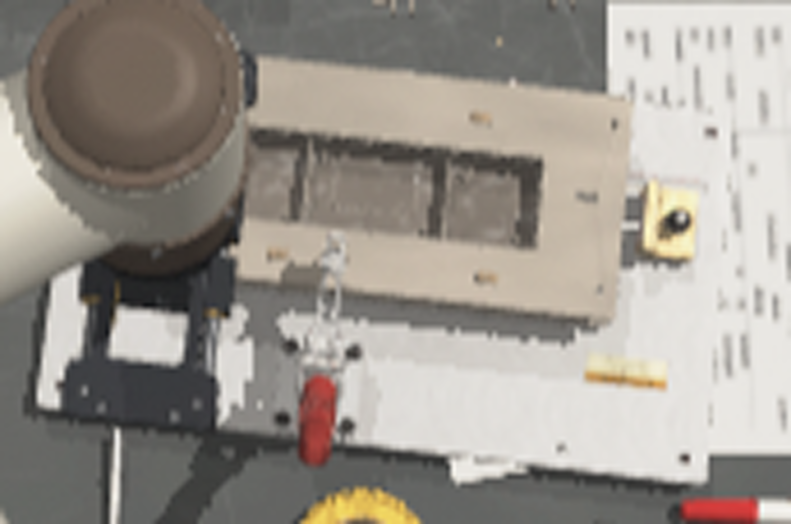

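The casting's near edge (235,280)–(610,320) is now parallel to the plate, and both touches stop at x ≈ 39. Next I'll push the stop.

```bash
python3 - <<'E'
from h import *
env.goto(W(-39,216,150),O)
st("down",env.move_straight(W(-39,216,26),force_limit=6))
for i in range(2):
    h=env.move_straight(W(-39,145,26),rate=.025,force_limit=15); st("push",h)
    env.move_straight(W(-39,216 if i else 172,26))
env.move_straight(W(-39,216,200),rate=.3)
p=env.grab_frame("top");cv2.imwrite("pics/t3.png",cv2.resize(p["image"][138:252,274:446],None,fx=4.6,fy=4.6,interpolation=cv2.INTER_CUBIC))
E
```

```text
down False fix [-40.0, 215.9, 27.2] F [0.4, -0.0, 0.2] t 22.8
push True fix [-39.1, 160.7, 25.9] F [-0.5, -3.1, 0.4] t 24.8
push True fix [-39.0, 160.7, 25.9] F [1.0, -2.9, 1.1] t 25.7
```

View pics/t3.png

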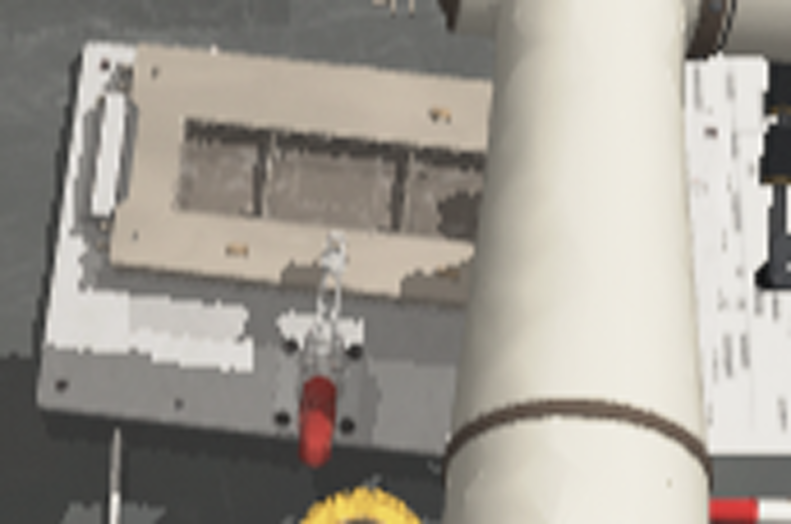

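The tray end now sits at the end stop block (125,120), but the arm hides the brass stop. I'll move in behind the handle and check the stop from there.

```bash
python3 - <<'E'
from h import *
env.goto(W(195,-35,240),O); env.move_straight(W(195,-35,147),force_limit=6); st("at")
p=env.grab_frame("top")
i=cv2.resize(p["image"][138:252,274:446],None,fx=4.6,fy=4.6,interpolation=cv2.INTER_CUBIC)
cv2.imwrite("pics/t4.png",i)
C=lambda l:np.array(l)/4.6+[274,138]-0.4
print([fx(P) for P in unproj(p,C([[135,45],[112,262]]),.054)])
b=p["image"].astype(int); m=(b[...,2]-b[...,0]>70)&(b[...,1]-b[...,0]>40)
ys,xs=np.nonzero(m[160:215,395:432]); print("brass",[fx(P) for P in unproj(p,np.c_[xs+395,ys+160],.033)][::8])
E
```

```text
at None fix [194.1, -35.1, 147.5] F [-0.0, -1.1, 0.9] t 29.0
[[-110.7, -174.0, 54.0], [29.6, -171.2, 54.0]]
brass [[-57.3, 126.1, 33.0], [-41.8, 147.5, 33.0], [-28.7, 137.1, 33.0], [-17.9, 146.6, 33.0]]
```

View pics/t4.png

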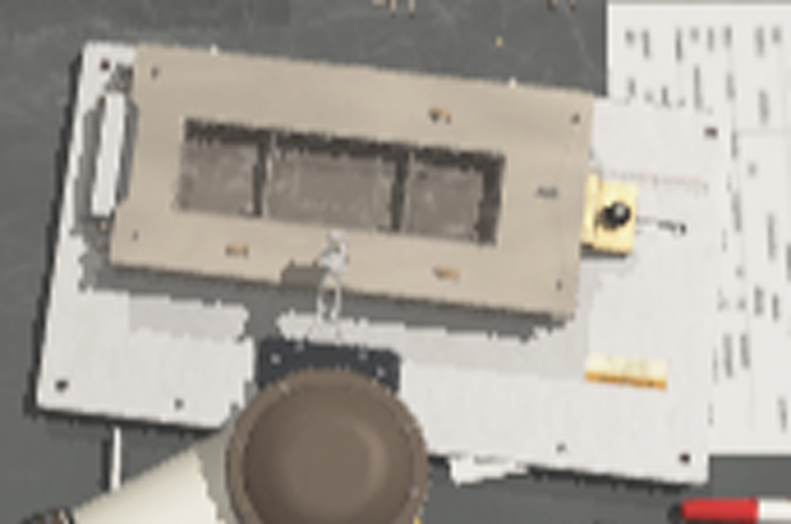

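The knob moved from (678,220) to (615,213), about 37 mm, so the stop is fully in. The tray end is at y ≈ -173, so it is home. Now the handle.

```bash
python3 - <<'E'
from h import *
Z=lambda xt:np.sqrt(126**2-(xt-71)**2)+76-28
h=env.move_straight(W(170,-35,Z(155)),rate=.05,force_limit=4); st("near",h)
for xt in (145,135,125,118,112,106,101):
    h=env.move_straight(W(xt+14,-35,Z(xt)),rate=.03,force_limit=18); st(xt,h)
    if h: break
q=env.grab_frame("side"); cv2.imwrite("pics/s5.png",cv2.resize(q["image"][130:290,250:450],None,fx=3.7,fy=3.7,interpolation=cv2.INTER_CUBIC))
E
```

```text
near False fix [170.1, -34.8, 141.7] F [0.6, -0.3, 0.3] t 29.7
145 False fix [159.1, -34.9, 150.1] F [-2.0, -0.1, 2.5] t 30.4
135 False fix [149.2, -34.9, 156.7] F [-4.7, 0.4, 3.8] t 30.9
125 False fix [138.5, -35.2, 161.7] F [-0.5, -0.3, 1.2] t 31.4
118 False fix [131.5, -35.1, 165.0] F [-1.3, 0.3, 0.4] t 31.8
112 False fix [125.5, -35.1, 167.3] F [-1.8, -0.4, 2.3] t 32.2
106 False fix [121.6, -34.8, 168.6] F [-7.6, 2.5, 4.6] t 32.6
101 False fix [120.9, -34.3, 168.8] F [-17.4, 7.4, 7.3] t 32.9
```

View pics/s5.png

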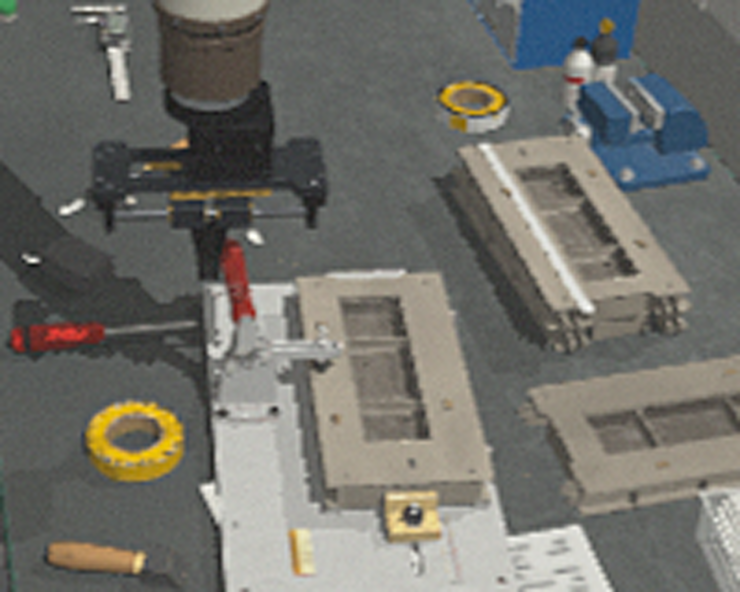

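The arm lies level with its pad at (335,347) on the casting and the handle upright at (237,280). The finger met a hard stop at x ≈ 121, so the clamp is shut. I'll back off and take a last look.

```bash
python3 - <<'E'
from h import *
env.move_straight(W(126,-35,168),rate=.03)
env.move_straight(W(190,-35,168),rate=.15); env.move_straight(W(190,-35,260),rate=.2)
env.goto([0.278,-0.45,0.3],O); env.dwell(.5); st("away")
p=env.grab_frame("top");q=env.grab_frame("side")
a=cv2.resize(p["image"][138:262,274:446],(600,430)); cv2.imwrite("pics/t6.png",a)
E
```

```text
away None fix [265.6, 461.2, 300.0] F [-1.0, 0.3, -0.8] t 37.0
```

View pics/t6.png

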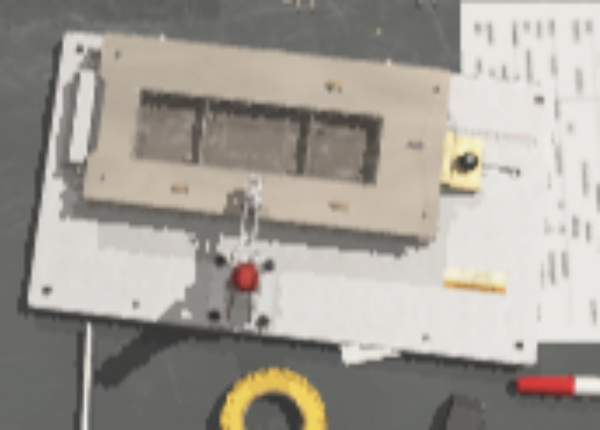

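The handle stands upright at (245,277), the pad rests on the casting edge at (255,190), the casting lies on the pins and the stop is in at (462,162). The tools look undisturbed.

```bash
python3 -c "
from workcell import env
print(env.close_job())"
```

```text
the job is handed in; nothing more can be done
None
```

The job is handed in at about 37 s of the 72 s: the casting lies against both side pins, the brass stop is fully in and the clamp is shut, done in that order, and the tools in view were left where they lay.

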